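Unstack the food boxes onto their colour-matched trays

TASK

Take the stack of food containers apart and set each container on the place of its own lid colour: the two boxes flat inside the trays and the two small pots flat inside the round dishes. Keep every container upright as you carry it, and leave the salt shaker and the jam jar standing where they are.

Things in the scene. Friction and masses are not known exactly. Their poses are not given: they have to be found in the camera images.
- box_blue: Bottom of the stack: lidded food box, white with a blue lid and a blue clip on each short end; 64 (its x) x 110 (its y, over the clips) x 45 mm high, 0.25 kg, vertical straight sides; its flat lid carries the yellow box. Origin: centre of the underside, z up.
- box_yellow: Middle of the stack, lying roughly crosswise on the blue box: lidded food box, white with a yellow lid and a yellow clip on each short end; 54 (its x) x 110 (its y, over the clips) x 40 mm high, 0.18 kg, vertical straight sides. Origin: centre of the underside, z up.
- pot_red: Round dressing pot, white with a red lid, straight sides, 40 mm diameter, 44 mm high, 0.06 kg; starts standing on the yellow box's lid next to the other pot, the two 54 mm apart (centre to centre) along that box's long side; which pot is at which end varies. Origin: centre of the underside, z up.
- pot_green: Round dressing pot, white with a green lid, straight sides, 40 mm diameter, 44 mm high, 0.06 kg; starts standing on the yellow box's lid next to the other pot, the two 54 mm apart (centre to centre) along that box's long side; which pot is at which end varies. Origin: centre of the underside, z up.
- tray_blue: Fixed shallow rectangular tray, all blue, 92 (its x) x 138 (its y) mm outside, walls 4 mm thick, rim 8 mm above the worktop, flat floor 4 mm above the worktop and 84 x 130 mm inside. The place of the blue box, long side along long side, either way round. Origin: centre of the underside, on the worktop, z up.
- tray_yellow: Fixed shallow rectangular tray, all yellow, 82 (its x) x 138 (its y) mm outside, walls 4 mm thick, rim 8 mm above the worktop, flat floor 4 mm above the worktop and 74 x 130 mm inside. The place of the yellow box, long side along long side, either way round. Origin: centre of the underside, on the worktop, z up.
- dish_red: Fixed shallow round dish, all red, 72 mm outside diameter, wall 4 mm, rim 8 mm above the worktop, flat floor 4 mm above the worktop and 64 mm across. The place of the red pot. Origin: centre of the underside, on the worktop, z up.
- dish_green: Fixed shallow round dish, all green, 72 mm outside diameter, wall 4 mm, rim 8 mm above the worktop, flat floor 4 mm above the worktop and 64 mm across. The place of the green pot. Origin: centre of the underside, on the worktop, z up.
- salt_shaker: Bystander: salt shaker with a grey top, 44 mm diameter, 90 mm high, loose, standing behind the stack, to the left of the jam jar. Origin: centre of the underside.
- jam_jar: Bystander: glass jam jar with red contents and a white lid, 66 mm diameter, 90 mm high, loose, standing behind the stack, to the right of the salt shaker. Origin: centre of the underside.
There are look-alikes about, which are no part of the job. What is shaped like the pot_green but blue or grey is not meant.

How it is judged:
By the outcome, as a careful person would: the job done as asked, in the order asked, and still so for the second after the job is handed in, with the robot touching nothing.
It also fails if it takes over 96 s, if anything falls off the work surface, if the arm or the gripper's body presses on something with over 40 N, if the wrist force passes 120 N, or if a joint passes its speed limit or range.

ROBOT

A 6-joint arm with a two-finger parallel gripper is mounted at the origin on a cart in front of the work surface, level with it; the furniture and walls round the work are solid. World frame = base frame: x ahead of the robot, y to its left, z up, the work surface at z = 0. Lengths are in m, angles in rad, forces in N, time in s.
With the tool pointing down it reaches from about 0.15 to 0.775 m from the base axis. Payload 6.1 kg.
Tool frame: the origin (TCP) lies at the very end of the fingers, on their centre line; the grasp point (between the pads) lies 19 mm behind it; z points along the fingers, y is the line along which they close (so a half turn about z gives the same grasp; the last joint's range is limited). The gripper opens to 85 mm and grips with 20 to 120 N. Pads are 22 mm wide; open, the fingers measure 114 mm over their backs; the gripper's body (76 mm by 85 mm) begins 54 mm behind the grasp point. The pads swing forward as they close: fully open they stand 13 mm farther back than shut.
Start: joints at [1.32, 0.126, -0.04, 1.405, 0, 1.571], TCP at [0.13, 0.509, 0.202] pointing down, gripper open.
Joint ranges: [-2.72, 2.72], [-0.95, 1.95], [-1.27, 1.35], [-1.78, 2.02], [-1.46, 1.47], [-3.14, 3.14]. Speed limits (rad/s): [2.39, 2.39, 3.01, 3.14, 3.14, 3.14].

INTERFACE

Orientations are given as a rotation vector (axis times angle).
In Python, from plant import r gives the robot as it stands.
- The arm moves only by the tool send_rows, never from a script. Its arguments are lists of equal length, an entry for each row: "offset": the shift along the world's x, y, z in cm, a list of three; "dr": the turn, a rotation vector about the world's x, y, z in rad, a list of three. In form: {"offset": [[tx, ty, tz], ...], "dr": [[wx, wy, wz], ...]}. A call has 1 to 8 rows; each row is the pose to reach, as a shift and turn from the pose commanded when the call began; what a row does not reach only later rows make up. A row lasts 1/12 s, in which the tool goes at most 41.7 mm and 7.16 degrees, less where a joint would pass 70% of its speed; a pose out of reach is approached as far as the arm can. A call with a gripper value outside its range is refused whole. "fingers" is the gripper command: -1 is fully open, 1 is shut, values between are in proportion, set as the call begins (left out, the last holds). The fingers move at their own pace and stop on an object; "squeeze" is the grip in N (left out, the last holds). Time passes only in rows, so rows that repeat a pose let the fingers close. It gives the time, the measured TCP pose, the force, the opening and the grip force at its end, in the units of the state.
- r.state(): the state, without advancing time (a new reading comes with each control period).
- r.grab_frame(name): name is "scene" or "side" or "wrist"; returns the picture (480x640x3 uint8, red, green, blue); there is no depth.
- r.camera_params(name): a dict with "vertical_fov" (degrees; the focal length in pixels is half the picture's height over the tangent of half this angle, whatever the lens; pixels are square), "cx", "cy" (the principal point, pixels), "camera_from_world" (4x4, takes a point from world to camera coordinates). Camera axes: x right, y up, looking along -z (the intrinsics and any distortion apply to the point x, -y, -z); pixel columns grow to the right and rows downward; lengths in m; the calibration is good to about 2 mm. A picture is of the moment at which its call begins: read the wrist's pose just before it. camera_params takes no time and is no camera call; for the wrist camera it gives the pose at the moment of the call.
- r.hand_in(): hands the job in; it is judged then, once.
The state is a dict: "clock": time; "joints": joint angles; "dq": joint speeds; "effort": joint torques, N m; "ee_pos": TCP position; "orientation": TCP orientation; "ft_force": force on the tool from outside, world axes, zero at the start; "wrist_torque": the same for the moment, N m; "grip_width": opening from 0.0 (shut) to 1.0 (fully open); "finger_force": force on a finger pad.
Only numpy, scipy, OpenCV 4.12 (cv2) and the standard library are available. Lean on these libraries where they do the work, as an engineer would, in place of code of your own. Each camera call takes 0.05 s, during which the arm holds its last target. There are 200 camera calls.

## Working session

There is one attempt and no reset: what is moved stays moved. The work goes in short steps, Python scripts to look and compute and a tool call to move; the robot and the scene stay as the last step left them, time stands still between calls to the robot, and variables do not carry over. Pictures are saved under pics/ and viewed, at most 18 in all, crops included, and the job is handed in when it is done.

Besides the shell and the picture viewer there is one more tool, called after "Request:" as a command line: name --argument value ..., lists and objects as JSON in quotes. send_rows: Moves the arm, as the interface text tells. Its arguments: {"type":"object","properties":{"offset":{"type":"array"},"dr":{"type":"array"},"fingers":{"type":"number"},"squeeze":{"type":"number"}},"required":["offset","dr"]}

```bash
ls; mkdir -p pics; python3 - <<'E'
from plant import r
import cv2
for n in("scene","side"):
    f=r.grab_frame(n); cv2.imwrite(f"pics/{n}0.png",f[:,:,::-1]); p=r.camera_params(n); print(n,p)
print(r.state())
E
```

```text
pics
scene {'vertical_fov': 55.285821151859516, 'cx': 324.59636499423306, 'cy': 235.1270701211669, 'camera_from_world': array([[-0.99641207,  0.08402105, -0.01017141,  0.49604622],
       [-0.05130213, -0.50402396,  0.86216468, -0.05079658],
       [ 0.06731335,  0.85959311,  0.50652601, -1.18196156],
       [ 0.        ,  0.        ,  0.        ,  1.        ]])}
side {'vertical_fov': 46.11479869620791, 'cx': 319.83139937498004, 'cy': 237.52883234807751, 'camera_from_world': array([[-9.99874176e-01,  1.58552901e-02,  4.92277399e-04,
         5.29455397e-01],
       [-9.25042448e-03, -6.08003383e-01,  7.93880543e-01,
        -7.10270410e-02],
       [ 1.28865126e-02,  7.93776100e-01,  6.08073549e-01,
        -1.11549911e+00],
       [ 0.00000000e+00,  0.00000000e+00,  0.00000000e+00,
         1.00000000e+00]])}
{'clock': 0.1, 'joints': array([ 1.31994855e+00,  1.26353103e-01, -4.05016188e-02,  1.40544036e+00,
       -1.59712846e-06,  1.57078126e+00]), 'dq': array([-0.00042388, -0.00120432,  0.00192967, -0.00062328, -0.00188396,
       -0.00032158]), 'effort': array([-1.61302283e-03, -4.36908817e+01,  3.53601444e+01,  1.37718354e-02,
       -6.92572007e-05, -5.63336897e-06]), 'ee_pos': array([0.13021319, 0.50815653, 0.20139133]), 'orientation': array([-3.92951635e-01, -3.11673224e+00,  2.33592630e-03]), 'ft_force': array([0.31467698, 0.00713019, 0.29245483]), 'wrist_torque': array([ 0.0035892 , -0.01756701, -0.00389171]), 'finger_force': 0.0, 'grip_width': 1.0031679420764348}
```

View pics/scene0.png

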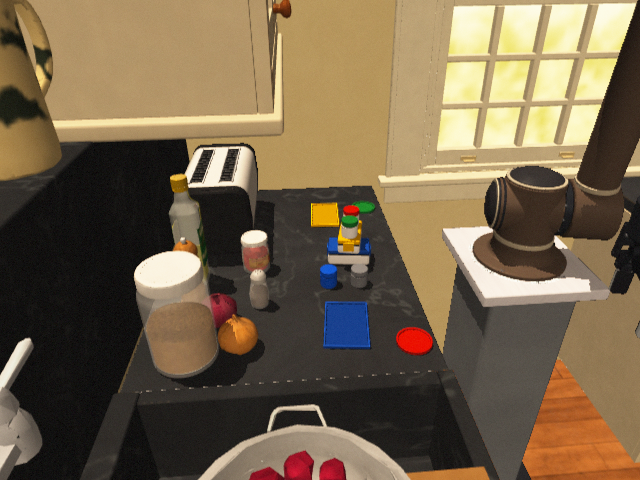

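View pics/side0.png

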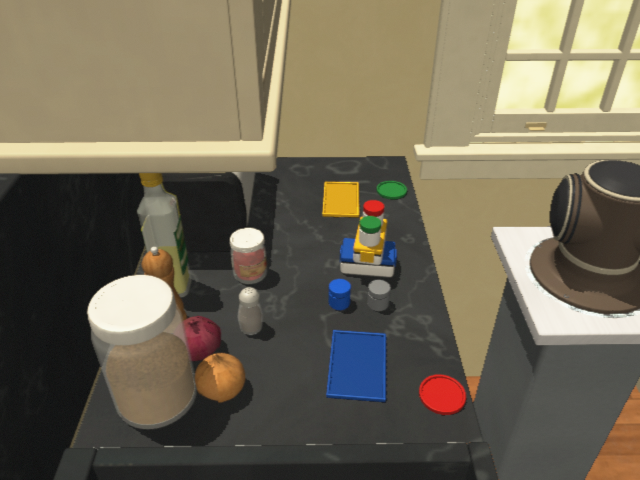

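The pictures show the stack near pixel (368,240) in the side view, with the green pot nearer the camera and the red one behind. The blue tray is at (358,365), the red dish at (442,394), the yellow tray at (341,199) and the green dish at (392,190). The blue and grey look-alike pots stand at (340,295) and (379,295).

```bash
cat > h.py <<'E'
import numpy as np, cv2
def cast(p,px,z):
    px=np.asarray(px,float).reshape(-1,2); f=240/np.tan(np.radians(p["vertical_fov"])/2)
    d=np.c_[(px[:,0]-p["cx"])/f,-(px[:,1]-p["cy"])/f,-np.ones(len(px))]
    M=np.asarray(p["camera_from_world"]); R,t=M[:3,:3],M[:3,3]
    o=-R.T@t; d=d@R; return (o+d*((z-o[2])/d[:,2])[:,None])[:,:2]
def proj(p,X):
    f=240/np.tan(np.radians(p["vertical_fov"])/2);c=np.asarray(p["camera_from_world"])@np.r_[X,1]
    return p["cx"]+f*c[0]/-c[2],p["cy"]-f*c[1]/-c[2]
H=dict(red=[(0,5),(176,180)],green=[(50,75)],blue=[(105,122)],yellow=[(20,32)])
def blobs(img,col,amin=60,smin=170,vmin=60):
    h=cv2.cvtColor(img,cv2.COLOR_RGB2HSV); m=np.zeros(h.shape[:2],np.uint8)
    for a,b in H[col]: m|=cv2.inRange(h,(a,smin,vmin),(b,255,255))
    cs,_=cv2.findContours(m,cv2.RETR_EXTERNAL,cv2.CHAIN_APPROX_NONE)
    return sorted([c[:,0] for c in cs if cv2.contourArea(c)>amin],key=lambda c:-cv2.contourArea(c))
E
python3 - <<'E'
from plant import r
from h import *
for n in("scene","side"):
    f=cv2.cvtColor(cv2.imread(f"pics/{n}0.png"),cv2.COLOR_BGR2RGB);p=r.camera_params(n)
    for c in H:
        for b in blobs(f,c):
            x,y,w,h=cv2.boundingRect(b)
            if x<300: continue
            for z in (.006,.129) if c in("red","green") else (.006,.045,.085):
                (a,e),s,t=cv2.minAreaRect((cast(p,b,z)*1000).astype(np.float32))
                print(n,c,(x,y,w,h),z,np.round([a,e,*s,t],1))
E
```

```text
scene red (396, 327, 37, 29) 0.006 [344.1 288.   80.   70.9  77.5]
scene red (396, 327, 37, 29) 0.129 [387.7 414.7  64.7  57.3  77.5]
scene red (320, 458, 26, 22) 0.006 [531.8 540.4  32.9  36.6  84.8]
scene red (320, 458, 26, 22) 0.129 [539.4 618.7  26.6  29.6  84.8]
scene red (343, 205, 16, 11) 0.006 [ 394.9 -283.4   65.9   46.    81.6]
scene red (343, 205, 16, 11) 0.129 [428.7 -47.2  53.3  37.1  81.6]
scene green (353, 202, 22, 11) 0.006 [ 347.9 -301.8   55.8   73.2   13.7]
scene green (353, 202, 22, 11) 0.129 [390.7 -62.   45.1  59.1  13.7]
scene green (342, 216, 16, 11) 0.006 [ 406.8 -214.2   60.7   44.    84.1]
scene green (342, 216, 16, 11) 0.129 [438.3   8.8  49.1  35.6  84.1]
scene blue (323, 302, 48, 47) 0.006 [472.1 226.1 142.6  92.1  83.7]
scene blue (323, 302, 48, 47) 0.045 [478.1 270.  133.9  86.5  83.7]
scene blue (323, 302, 48, 47) 0.085 [484.3 315.  125.   80.8  83.7]
scene blue (320, 264, 17, 25) 0.006 [494.2  51.8  98.8  39.4  84.4]
scene blue (320, 264, 17, 25) 0.045 [498.9 106.4  92.8  37.   84.4]
scene blue (320, 264, 17, 25) 0.085 [503.7 162.3  86.7  34.6  84.4]
[... 1655 characters left out ...]
ide blue (382, 242, 14, 23) 0.085 [401.7  34.5  67.5  22.5  77.7]
side blue (341, 238, 13, 24) 0.006 [472.8 -76.3  76.3  24.4  84.7]
side blue (341, 238, 13, 24) 0.045 [476.6 -27.5  72.2  23.1  84.7]
side blue (341, 238, 13, 24) 0.085 [480.4  22.4  68.   21.8  84.7]
side yellow (322, 181, 38, 37) 0.006 [ 476.1 -267.5  148.9   84.    86.6]
side yellow (322, 181, 38, 37) 0.045 [ 479.6 -208.5  140.9   79.5   86.6]
side yellow (322, 181, 38, 37) 0.085 [ 483.3 -148.   132.7   74.8   86.6]
side yellow (354, 219, 33, 43) 0.006 [ 422.8 -112.9  153.8   60.5   78.2]
side yellow (354, 219, 33, 43) 0.045 [429.3 -62.2 145.5  57.2  78.2]
side yellow (354, 219, 33, 43) 0.085 [435.9 -10.2 137.1  53.9  78.2]
```

Request:
send_rows --offset '[[15,-26,8],[15,-26,8],[15,-26,8],[15,-26,8],[15,-26,8],[15,-26,8],[15,-26,8],[15,-26,8]]' --dr '[[0,0,-0.75],[0,0,-0.75],[0,0,-0.75],[0,0,-0.75],[0,0,-0.75],[0,0,-0.75],[0,0,-0.75],[0,0,-0.75]]'

```text
clock: 0.77
ee_pos: [0.2814, 0.2455, 0.2834]
orientation: [1.511, 2.753, 0.001]
ft_force: [-0.4, -0.1, -0.7]
grip_width: 1.003
finger_force: 0.0
```

Request:
send_rows --offset '[[13,-28,2],[13,-28,2],[13,-28,2],[13,-28,2],[13,-28,2],[13,-28,2],[13,-28,2],[13,-28,2]]' --dr '[[0,0,-0.73],[0,0,-0.73],[0,0,-0.73],[0,0,-0.73],[0,0,-0.73],[0,0,-0.73],[0,0,-0.73],[0,0,-0.73]]'

```text
clock: 1.43
ee_pos: [0.4114, -0.0353, 0.3017]
orientation: [2.396, 2.031, -0.002]
ft_force: [0.6, 1.2, 0.2]
grip_width: 1.0
finger_force: 0.0
```

Request:
send_rows --offset '[[0,0,0],[0,0,0],[0,0,0],[0,0,0]]' --dr '[[0,0,0],[0,0,0],[0,0,0],[0,0,0]]'

```text
clock: 1.77
ee_pos: [0.4098, -0.0305, 0.3021]
orientation: [-2.39, -2.038, -0.0]
ft_force: [0.3, 0.6, -0.3]
grip_width: 0.999
finger_force: 0.0
```

```bash
cat >> h.py <<'E'
from scipy.spatial.transform import Rotation as Ro
def tool(s):
    y=Ro.from_rotvec(s["orientation"]).as_matrix(); return np.round(s["ee_pos"]*1000,1),np.round(np.degrees(np.arctan2(y[1,1],y[0,1])),2),np.round(y[:,2],3)
E
python3 - <<'E'
from plant import r
from h import *
import pickle
p=r.camera_params("wrist");f=r.grab_frame("wrist");cv2.imwrite("pics/w1.png",f[:,:,::-1]);pickle.dump(p,open("pics/w1.pkl","wb"))
s=r.state();print(s["clock"],tool(s),s["joints"].round(2))
M=p["camera_from_world"];print(-M[:3,:3].T@M[:3,3],-M[2,:3],p["vertical_fov"])
E
```

```text
1.8167 (array([409.8, -30.4, 302.2]), np.float64(-9.06), array([ 0.,  0., -1.])) [-0.07 -0.07 -0.02  1.62  0.    1.65]
[0.42129052 0.04543661 0.47408904] [-0.04831752 -0.29910251 -0.95299691] 64.43900972272652
```

View pics/w1.png

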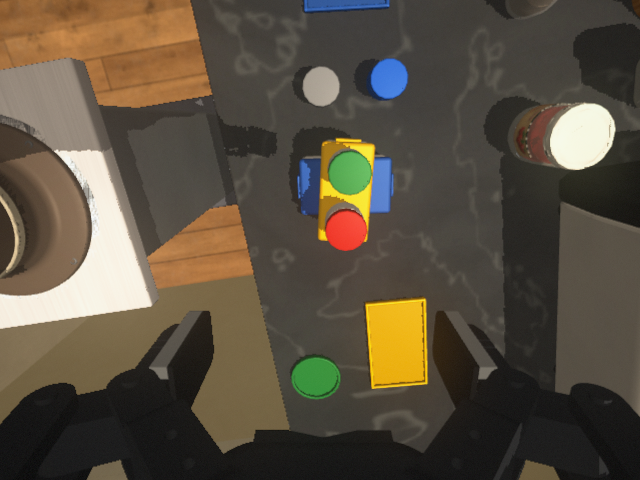

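The wrist picture shows the stack from above: green lid at (350,172), red lid at (346,229), yellow tray at (397,343) and green dish at (316,377).

```bash
cat >> h.py <<'E'
def meas(f,p,zs,cols=H,box=(0,0,640,480),amin=150):
    for c in cols:
        for b in blobs(f,c,amin):
            x,y,w,h=cv2.boundingRect(b)
            if x<box[0] or y<box[1] or x+w>box[2] or y+h>box[3]: continue
            for z in zs:
                (a,e),s,t=cv2.minAreaRect((cast(p,b,z)*1000).astype(np.float32))
                print(c,(x,y,w,h),z,np.round([a,e,*s,t],1))
E
python3 - <<'E'
from h import *
import pickle
p=pickle.load(open("pics/w1.pkl","rb"));f=cv2.cvtColor(cv2.imread("pics/w1.png"),cv2.COLOR_BGR2RGB)
meas(f,p,(.006,.045,.085,.129),box=(240,1,460,430))
# blue lid outline from both visible parts
b=[c for c in blobs(f,"blue",100) if 290<c[:,0].mean()<400 and 150<c[:,1].mean()<220]
(a,e),s,t=cv2.minAreaRect((cast(p,np.vstack(b),.045)*1000).astype(np.float32));print("bluelid",a,e,s,t)
E
```

```text
red (326, 209, 41, 42) 0.006 [429.3 -91.1  54.5  51.2  81. ]
red (326, 209, 41, 42) 0.045 [428.6 -79.8  49.9  46.9  81. ]
red (326, 209, 41, 42) 0.085 [428.  -68.1  45.3  42.5  81. ]
red (326, 209, 41, 42) 0.129 [427.2 -55.2  40.1  37.7  81. ]
blue (369, 59, 39, 41) 0.006 [502.   77.8  42.   41.3  15.9]
blue (369, 59, 39, 41) 0.045 [495.2  75.1  38.5  37.9  15.9]
blue (369, 59, 39, 41) 0.085 [488.3  72.4  34.9  34.3  15.9]
blue (369, 59, 39, 41) 0.129 [480.8  69.3  31.   30.5  15.9]
yellow (365, 297, 63, 92) 0.006 [ 476.9 -269.   141.7   83.2   86.7]
yellow (365, 297, 63, 92) 0.045 [ 472.3 -242.8  129.9   76.2   86.7]
yellow (365, 297, 63, 92) 0.085 [ 467.5 -215.9  117.8   69.1   86.7]
yellow (365, 297, 63, 92) 0.129 [ 462.3 -186.3  104.5   61.3   86.7]
yellow (318, 138, 57, 103) 0.006 [435.2 -42.  128.   63.9  78.7]
yellow (318, 138, 57, 103) 0.045 [434.1 -34.7 117.3  58.6  78.7]
yellow (318, 138, 57, 103) 0.085 [432.9 -27.2 106.4  53.1  78.7]
yellow (318, 138, 57, 103) 0.129 [431.6 -19.   94.4  47.1  78.7]Traceback (most recent call last):
  File "<stdin>", line 7, in <module>
    return _nx.concatenate(arrs, 0, dtype=dtype, casting=casting)
           ~~~~~~~~~~~~~~~^^^^^^^^^^^^^^^^^^^^^^^^^^^^^^^^^^^^^^^
ValueError: need at least one array to concatenate
```

Request:
send_rows --offset '[[1.8,-2.4,-4],[1.8,-2.4,-8],[1.8,-2.4,-12],[1.8,-2.4,-15],[1.8,-2.4,-18],[1.8,-2.4,-20.2],[1.8,-2.4,-20.2],[1.8,-2.4,-20.2]]' --dr '[[0,0,-0.017],[0,0,-0.017],[0,0,-0.017],[0,0,-0.017],[0,0,-0.017],[0,0,-0.017],[0,0,-0.017],[0,0,-0.017]]'

```text
clock: 2.48
ee_pos: [0.4273, -0.0544, 0.0999]
orientation: [-2.406, -2.018, 0.002]
ft_force: [0.4, -0.3, 0.7]
grip_width: 1.0
finger_force: 0.0
```

Request:
send_rows --offset '[[0,0,0],[0,0,0],[0,0,0],[0,0,0],[0,0,0],[0,0,0],[0,0,0],[0,0,0]]' --dr '[[0,0,0],[0,0,0],[0,0,0],[0,0,0],[0,0,0],[0,0,0],[0,0,0],[0,0,0]]' --fingers 1 --squeeze 25

```text
clock: 3.15
ee_pos: [0.4283, -0.0555, 0.1001]
orientation: [-2.409, -2.016, 0.0]
ft_force: [0.7, -0.4, 0.7]
grip_width: -0.001
finger_force: 0.0
```

```bash
python3 - <<'E'
from plant import r
from h import *
s=r.state();print(s["clock"],tool(s),s["finger_force"],s["grip_width"],s["ft_force"])
f=r.grab_frame("side");cv2.imwrite("pics/s2.png",cv2.resize(f[150:330,280:480,::-1],None,fx=3,fy=3))
E
```

```text
3.15 (array([428.3, -55.5, 100.1]), np.float64(-10.15), array([-0., -0., -1.])) 0.0 -0.0010725122005442232 [ 0.67019697 -0.391368    0.66224503]
```

View pics/s2.png

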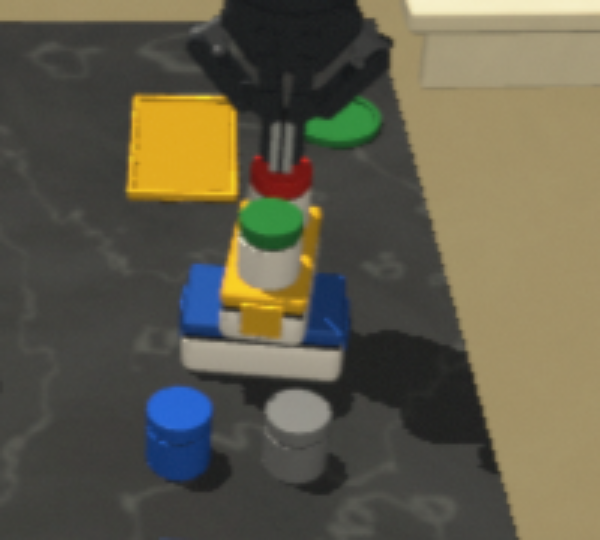

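The crop shows the fingers shut, with their tips at about (282,170), behind or above the red lid. The pot isn't gripped and hasn't visibly moved. I'll project the TCP to compare.

```bash
python3 - <<'E'
from plant import r
from h import *
s=r.state();T=s["ee_pos"];p=r.camera_params("side")
c=lambda q:(round((q[0]-280)*3),round((q[1]-150)*3))
print("tcp",c(proj(p,T)),"tcp+40mm",c(proj(p,T+[0,0,.04])))
for y in(-.055,-.001):
  for z in(.085,.129):
    x=.4275 if y<-.05 else .437
    print(y,z,[c(proj(p,[x+a,y+b,z])) for a,b in((-.02,0),(.02,0),(0,-.02),(0,.02))])
E
```

```text
tcp (275, 203) tcp+40mm (278, 152)
-0.055 0.085 [(305, 222), (244, 223), (272, 205), (278, 241)]
-0.055 0.129 [(310, 167), (247, 167), (276, 149), (282, 185)]
-0.001 0.085 [(299, 273), (235, 274), (265, 254), (270, 294)]
-0.001 0.129 [(304, 216), (238, 217), (268, 198), (274, 236)]
```

```bash
python3 - <<'E'
from plant import r
from h import *
f=r.grab_frame("wrist");g=r.grab_frame("scene")
p=r.camera_params("wrist");q=r.camera_params("scene");T=r.state()["ee_pos"]
print("wrist tcp",proj(p,T),"lid",proj(p,[.4275,-.055,.129]),"scene tcp",proj(q,T),proj(q,[.4275,-.055,.129]))
a=cv2.resize(f[:,:,::-1],(400,300)); b=cv2.resize(g[170:270,290:390,::-1],(300,300))
cv2.imwrite("pics/w3.png",np.hstack([a,b]))
E
```

```text
wrist tcp (np.float64(324.2518639561277), np.float64(284.1074656935375)) lid (np.float64(322.56797317849845), np.float64(311.75219475524733)) scene tcp (np.float64(349.96415680856035), np.float64(218.61229873965073)) (np.float64(350.49203963353546), np.float64(208.39755584726956))
```

View pics/w3.png

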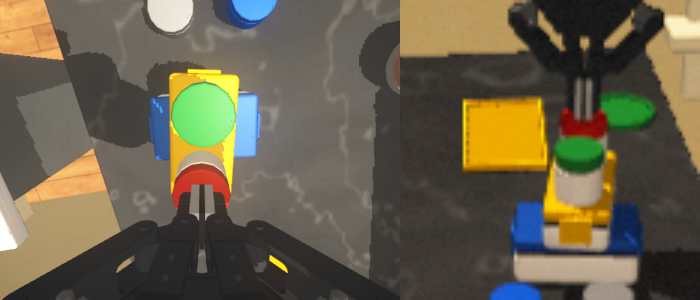

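The views agree that the shut fingertips sit about on top of the lid (z≈127 mm), while the TCP reads 100 mm. The tool therefore looks about 27 mm shorter than stated. I'll open, go 2 cm lower (safe under either reading), and close.

Request:
send_rows --offset '[[0,0,0],[0,0,0],[0,0,0],[0,0,0],[0,0,0],[0,0,-1],[0,0,-2],[0,0,-2]]' --dr '[[0,0,0],[0,0,0],[0,0,0],[0,0,0],[0,0,0],[0,0,0],[0,0,0],[0,0,0]]' --fingers -1

```text
clock: 3.97
ee_pos: [0.4268, -0.0553, 0.0776]
orientation: [-2.407, -2.015, 0.004]
ft_force: [-0.9, 0.8, -0.6]
grip_width: 1.004
finger_force: 0.0
```

Request:
send_rows --offset '[[0,0,0],[0,0,0],[0,0,0],[0,0,0],[0,0,0],[0,0,0],[0,0,0],[0,0,0]]' --dr '[[0,0,0],[0,0,0],[0,0,0],[0,0,0],[0,0,0],[0,0,0],[0,0,0],[0,0,0]]' --fingers 1

```text
clock: 4.63
ee_pos: [0.4286, -0.0555, 0.0805]
orientation: [2.409, 2.016, 0.001]
ft_force: [0.2, -0.5, 3.9]
grip_width: 0.454
finger_force: 25.5
```

```bash
python3 - <<'E'
from plant import r
from h import *
f=r.grab_frame("wrist");g=r.grab_frame("side")
p=r.camera_params("wrist");q=r.camera_params("side");s=r.state();T=s["ee_pos"]
print(tool(s),s["grip_width"],s["finger_force"])
a=cv2.resize(f[:,:,::-1],(400,300)); b=cv2.resize(g[170:270,320:420,::-1],(300,300))
cv2.imwrite("pics/w4.png",np.hstack([a,b]))
E
```

```text
(array([428.6, -55.5,  80.5]), np.float64(-10.14), array([ 0.001, -0.   , -1.   ])) 0.4516529853615063 25.55607944726944
```

View pics/w4.png

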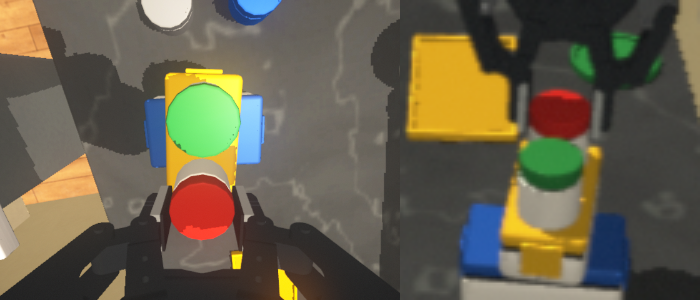

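The red pot is gripped (opening 0.45, 25 N), and its lid is centred between the pads. I'll lift it and carry it to the red dish at (344,287).

Request:
send_rows --offset '[[0,0,1],[0,0,2.5],[0,0,5],[0,0,7.5],[0,0,10],[-0.5,2,11],[-1,4.5,11],[-1.6,7,11]]' --dr '[[0,0,0],[0,0,0],[0,0,0],[0,0,0],[0,0,0],[0,0,0],[0,0,0],[0,0,0]]' --squeeze 30

```text
clock: 5.4
ee_pos: [0.4125, 0.015, 0.1913]
orientation: [2.41, 2.014, 0.002]
ft_force: [-0.1, -0.1, -0.8]
grip_width: 0.456
finger_force: 30.5
```

Request:
send_rows --offset '[[-0.8,3.3,0],[-1.7,7,0],[-2.7,11,0],[-3.7,15,0],[-4.7,19,0],[-5.6,22.5,0],[-6.4,25.5,0],[-6.8,27.2,0]]' --dr '[[0,0,0],[0,0,0],[0,0,0],[0,0,0],[0,0,0],[0,0,0],[0,0,0],[0,0,0]]'

```text
clock: 6.07
ee_pos: [0.3429, 0.2893, 0.1902]
orientation: [-2.405, -2.02, 0.001]
ft_force: [-0.2, -0.2, -0.2]
grip_width: 0.453
finger_force: 30.5
```

Request:
send_rows --offset '[[0,0,-2],[0,0,-5],[0,0,-8],[0,0,-11],[0,0,-13.5],[0,0,-15.5],[0,0,-16.5],[0,0,-17]]' --dr '[[0,0,0],[0,0,0],[0,0,0],[0,0,0],[0,0,0],[0,0,0],[0,0,0],[0,0,0]]'

```text
clock: 6.73
ee_pos: [0.3434, 0.2858, 0.0188]
orientation: [-2.409, -2.016, 0.005]
ft_force: [0.1, -0.3, -1.2]
grip_width: 0.455
finger_force: 30.5
```

```bash
python3 - <<'E'
from plant import r
from h import *
g=r.grab_frame("side");f=r.grab_frame("wrist");s=r.state()
print(s["clock"],tool(s),s["grip_width"],s["finger_force"],s["ft_force"])
a=cv2.resize(f[:,:,::-1],(400,300)); b=cv2.resize(g[320:420,390:490,::-1],(300,300))
cv2.imwrite("pics/w5.png",np.hstack([a,b]))
E
```

```text
6.8333 (array([344.2, 286.4,  20.1]), np.float64(-10.14), array([-0.001, -0.001, -1.   ])) 0.4551778873112682 30.49251437187195 [-0.53057078 -0.15093987 -1.12449513]
```

View pics/w5.png

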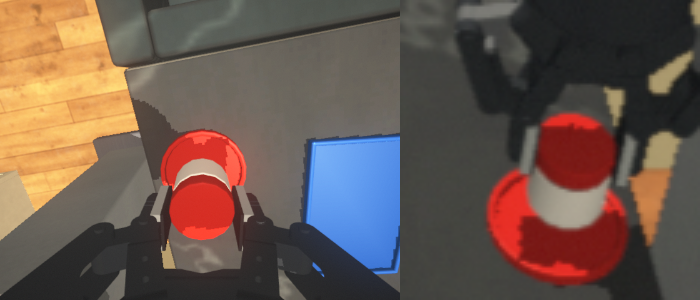

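The pot is lined up over the red dish, at most 3 mm off in x. I'll lower it, release, and rise.

Request:
send_rows --offset '[[0.2,0,-0.7],[0.2,0,-1.3],[0.2,0,-1.7],[0.2,0,-1.9],[0.2,0,-1.9],[0.2,0,-1.9]]' --dr '[[0,0,0],[0,0,0],[0,0,0],[0,0,0],[0,0,0],[0,0,0]]'

```text
clock: 7.33
ee_pos: [0.3463, 0.2866, 0.0012]
orientation: [-2.409, -2.016, 0.0]
ft_force: [0.7, -0.1, -1.1]
grip_width: 0.458
finger_force: 30.5
```

Request:
send_rows --offset '[[0,0,0],[0,0,0],[0,0,0],[0,0,0],[0,0,0],[0,0,2],[0,0,5],[0,0,8]]' --dr '[[0,0,0],[0,0,0],[0,0,0],[0,0,0],[0,0,0],[0,0,0],[0,0,0],[0,0,0]]' --fingers -1

```text
clock: 8.0
ee_pos: [0.3454, 0.2859, 0.0813]
orientation: [-2.409, -2.016, 0.004]
ft_force: [1.1, -0.4, 0.7]
grip_width: 1.002
finger_force: 0.0
```

Request:
send_rows --offset '[[0,-2,4],[1,-6,8],[3,-10,11],[4,-14,12],[6,-18,12],[7.5,-22,12],[9,-26,12],[9,-27,12]]' --dr '[[0,0,0],[0,0,0],[0,0,0],[0,0,0],[0,0,0],[0,0,0],[0,0,0],[0,0,0]]'

```text
clock: 8.67
ee_pos: [0.437, 0.0151, 0.2017]
orientation: [2.408, 2.016, 0.002]
ft_force: [1.3, 0.2, 0.4]
grip_width: 1.002
finger_force: 0.0
```

```bash
python3 - <<'E'
from plant import r
from h import *
p=r.camera_params("wrist");f=r.grab_frame("wrist");g=r.grab_frame("side");s=r.state()
print(s["clock"],tool(s),s["grip_width"])
H["green"]=[(45,80)]
h=cv2.cvtColor(f,cv2.COLOR_RGB2HSV); u,v=proj(p,[.437,.0,.129]);print(u,v,h[int(v),int(u)])
cv2.imwrite("pics/w6f.png",f[:,:,::-1])
for b in blobs(f,"green",150,110): print("green",cv2.boundingRect(b),cv2.minAreaRect((cast(p,b,.129)*1000).astype(np.float32)))
meas(f,p,(.085,),["yellow"])
for b in blobs(f,"blue",150,110): print("blue",cv2.boundingRect(b),cv2.minAreaRect((cast(p,b,.045)*1000).astype(np.float32)))
a=cv2.resize(f[:,:,::-1],(400,300)); b=cv2.resize(g[320:420,390:490,::-1],(300,300))
cv2.imwrite("pics/w6.png",np.hstack([a,b]))
E
```

```text
8.7667 (array([437.4,  11.9, 201.2]), np.float64(-10.62), array([ 0.001, -0.002, -1.   ])) 1.0025953280764894
327.5671573639083 260.54424436471584 [ 58 136 161]
green (302, 234, 56, 56) ((438.1424865722656, -1.3932838439941406), (40.287288665771484, 37.9120979309082), 79.82758331298828)
yellow (295, 203, 69, 129) 0.085 [433.2 -25.  112.2  53.   78.4]
yellow (358, 372, 76, 82) 0.085 [ 471.7 -180.8   92.2   65.    86.7]
blue (269, 0, 111, 47) ((464.4557189941406, 162.65377807617188), (31.645170211791992, 82.5909194946289), 83.61369323730469)
blue (353, 104, 51, 50) ((493.8659973144531, 76.01156616210938), (39.00784683227539, 41.34346008300781), 83.50407409667969)
blue (360, 221, 29, 67) ((476.74090576171875, -33.631874084472656), (64.51119995117188, 24.688074111938477), 78.33094024658203)
blue (270, 225, 25, 66) ((391.95501708984375, -21.641563415527344), (63.854820251464844, 21.866819381713867), 78.54338836669922)
```

View pics/w6.png

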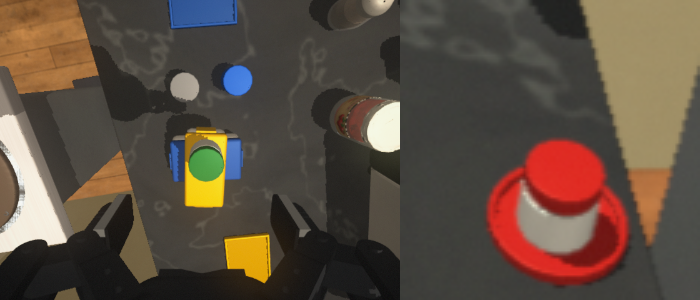

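The red pot stands flat in the red dish (right crop). The green lid measures at (438,-1), the yellow box centre near (433,-26) and the blue box centre near (435,-28). I'll take the green pot next.

Request:
send_rows --offset '[[0.2,-1.8,0],[0.2,-1.8,-2],[0.2,-1.8,-5],[0.2,-1.8,-8],[0.2,-1.8,-10],[0.2,-1.8,-11.5],[0.2,-1.8,-12.1],[0.2,-1.8,-12.1]]' --dr '[[0,0,0],[0,0,0],[0,0,0],[0,0,0],[0,0,0],[0,0,0],[0,0,0],[0,0,0]]'

```text
clock: 9.43
ee_pos: [0.4369, -0.0005, 0.0788]
orientation: [-2.407, -2.016, 0.003]
ft_force: [0.8, -0.2, 0.3]
grip_width: 0.999
finger_force: 0.0
```

Request:
send_rows --offset '[[0,0,0],[0,0,0],[0,0,0],[0,0,0],[0,0,0],[0,0,0],[0,0,0],[0,0,0]]' --dr '[[0,0,0],[0,0,0],[0,0,0],[0,0,0],[0,0,0],[0,0,0],[0,0,0],[0,0,0]]' --fingers 1

```text
clock: 10.1
ee_pos: [0.439, -0.0009, 0.0813]
orientation: [2.408, 2.016, 0.003]
ft_force: [-0.0, -0.7, 6.8]
grip_width: 0.449
finger_force: 29.9
```

Request:
send_rows --offset '[[0,0,1],[0,0,2.5],[0,0,5],[0,0,7.5],[0,0,10],[-0.5,-2,11],[-1.3,-4.5,11],[-2,-7,11]]' --dr '[[0,0,0],[0,0,0],[0,0,0],[0,0,0],[0,0,0],[0,0,0],[0,0,0],[0,0,0]]'

```text
clock: 10.77
ee_pos: [0.4184, -0.0715, 0.1917]
orientation: [2.406, 2.017, 0.002]
ft_force: [-0.2, 0.3, -0.9]
grip_width: 0.456
finger_force: 30.5
```

```bash
python3 - <<'E'
from plant import r
from h import *
H["green"]=[(45,80)]
p=r.camera_params("wrist");f=r.grab_frame("wrist");q=r.camera_params("side");g=r.grab_frame("side");s=r.state()
print(s["clock"],tool(s),s["grip_width"],s["finger_force"])
for n,im,pp in(("w",f,p),("s",g,q)):
  for b in blobs(im,"green",150,110): print(n,cv2.boundingRect(b),cv2.minAreaRect((cast(pp,b,.006)*1000).astype(np.float32)))
E
```

```text
10.8667 (array([417.4, -73.2, 191. ]), np.float64(-10.34), array([ 0.   , -0.001, -1.   ])) 0.45528258145581446 30.487836599349976
w (271, 282, 104, 154) ((380.80670166015625, -245.94851684570312), (193.96694946289062, 110.26073455810547), 67.62654876708984)
s (377, 181, 30, 18) ((353.20208740234375, -304.04876708984375), (75.23931884765625, 70.69005584716797), 89.13423919677734)
s (372, 144, 21, 16) ((356.49517822265625, -490.8362121582031), (83.07536315917969, 53.31380081176758), 84.89036560058594)
```

Request:
send_rows --offset '[[-0.8,-3,0],[-1.8,-6.5,0],[-2.9,-10.3,0],[-3.9,-14,0],[-4.9,-17.5,0],[-5.8,-20.5,-2],[-6.4,-22.5,-5],[-6.6,-23.3,-8]]' --dr '[[0,0,0],[0,0,0],[0,0,0],[0,0,0],[0,0,0],[0,0,0],[0,0,0],[0,0,0]]'

```text
clock: 11.53
ee_pos: [0.3522, -0.3069, 0.1102]
orientation: [2.41, 2.011, 0.0]
ft_force: [1.1, -0.4, -1.9]
grip_width: 0.454
finger_force: 30.5
```

Request:
send_rows --offset '[[0,0,-2],[0,0,-4.5],[0,0,-6.5],[0,0,-8],[0,0,-8.5],[0,0,-8.5]]' --dr '[[0,0,0],[0,0,0],[0,0,0],[0,0,0],[0,0,0],[0,0,0]]'

```text
clock: 12.03
ee_pos: [0.3516, -0.303, 0.0241]
orientation: [-2.407, -2.015, 0.0]
ft_force: [0.1, -0.6, 0.0]
grip_width: 0.454
finger_force: 30.5
```

```bash
python3 - <<'E'
from plant import r
from h import *
import pickle
H["green"]=[(45,80)]
p=pickle.load(open("pics/w1.pkl","rb"));f=cv2.cvtColor(cv2.imread("pics/w1.png"),cv2.COLOR_BGR2RGB)
for b in blobs(f,"green",150,110): print(cv2.boundingRect(b),cv2.minAreaRect((cast(p,b,.006)*1000).astype(np.float32)))
f=r.grab_frame("wrist");g=r.grab_frame("side");s=r.state()
print(s["clock"],tool(s),s["grip_width"],s["finger_force"])
a=cv2.resize(f[:,:,::-1],(400,300)); b=cv2.resize(g[140:240,340:440,::-1],(300,300))
cv2.imwrite("pics/w7.png",np.hstack([a,b]))
E
```

```text
(291, 355, 50, 44) ((354.3653564453125, -304.3697509765625), (73.98983764648438, 71.39376831054688), 80.91561889648438)
(328, 151, 44, 44) ((443.649169921875, -19.94159698486328), (51.70997619628906, 51.85537338256836), 66.90522766113281)
12.1333 (array([ 352.8, -304.1,   26. ]), np.float64(-10.12), array([ 0.001, -0.   , -1.   ])) 0.4557904798639529 30.458791851997375
```

View pics/w7.png

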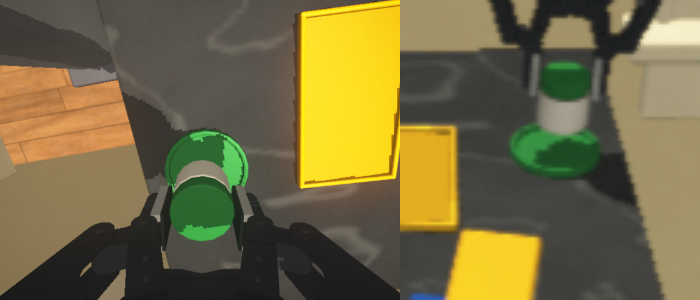

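The green pot is in line over the green dish (the dish measures (354,-304)). I'll lower it, release, and go back over the stack.

Request:
send_rows --offset '[[0.1,0,-0.7],[0.2,0,-1.4],[0.2,0,-2],[0.2,0,-2.4],[0.2,0,-2.4],[0.2,0,-2.4]]' --dr '[[0,0,0],[0,0,0],[0,0,0],[0,0,0],[0,0,0],[0,0,0]]'

```text
clock: 12.63
ee_pos: [0.354, -0.3039, 0.0008]
orientation: [-2.409, -2.016, 0.0]
ft_force: [0.2, 0.0, -0.8]
grip_width: 0.453
finger_force: 30.5
```

Request:
send_rows --offset '[[0,0,0],[0,0,0],[0,0,0],[0,0,0],[0,0,0],[0,0,2],[0,0,5],[0,0,8]]' --dr '[[0,0,0],[0,0,0],[0,0,0],[0,0,0],[0,0,0],[0,0,0],[0,0,0],[0,0,0]]' --fingers -1

```text
clock: 13.3
ee_pos: [0.3533, -0.3033, 0.0813]
orientation: [-2.407, -2.015, 0.001]
ft_force: [-0.4, 0.1, -0.6]
grip_width: 1.002
finger_force: 0.0
```

Request:
send_rows --offset '[[0.5,2,3],[1.5,5.5,6],[2.6,9.2,9],[3.7,13,9],[4.8,17,9],[5.8,20.5,9],[6.7,23.5,9],[7,24.5,9]]' --dr '[[0,0,0],[0,0,0],[0,0,0],[0,0,0],[0,0,0],[0,0,0],[0,0,0],[0,0,0]]'

```text
clock: 13.97
ee_pos: [0.4249, -0.0554, 0.1714]
orientation: [-2.405, -2.021, -0.002]
ft_force: [-0.4, -1.6, 0.5]
grip_width: 1.0
finger_force: 0.0
```

```bash
python3 - <<'E'
from plant import r
from h import *
p=r.camera_params("wrist");f=r.grab_frame("wrist");g=r.grab_frame("side");s=r.state()
print(s["clock"],tool(s),s["grip_width"])
for b in blobs(f,"yellow",150,140): print("yellow",cv2.boundingRect(b),cv2.minAreaRect((cast(p,b,.085)*1000).astype(np.float32)))
for b in blobs(f,"blue",150,110): print("blue",cv2.boundingRect(b),cv2.minAreaRect((cast(p,b,.045)*1000).astype(np.float32)))
a=cv2.resize(f[:,:,::-1],(400,300)); b=cv2.resize(g[140:240,340:440,::-1],(300,300))
cv2.imwrite("pics/w8.png",np.hstack([a,b]))
E
```

```text
14.0667 (array([424.5, -57.4, 171.1]), np.float64(-9.9), array([ 0., -0., -1.])) 0.9998606292552629
yellow (290, 113, 82, 156) ((432.8878173828125, -28.62063217163086), (107.37471771240234, 52.6912956237793), 78.58789825439453)
yellow (363, 334, 83, 113) ((467.7944641113281, -201.1038818359375), (109.31664276123047, 63.37484359741211), 86.52804565429688)
blue (358, 0, 62, 63) ((492.96649169921875, 70.79484558105469), (38.76332092285156, 42.44411849975586), 80.08676147460938)
blue (366, 143, 33, 80) ((476.5513916015625, -34.6580696105957), (62.48238754272461, 24.154598236083984), 78.33436584472656)
blue (263, 147, 17, 80) ((388.86981201171875, -22.333324432373047), (62.51238250732422, 12.283658027648926), 78.08881378173828)
```

View pics/w8.png

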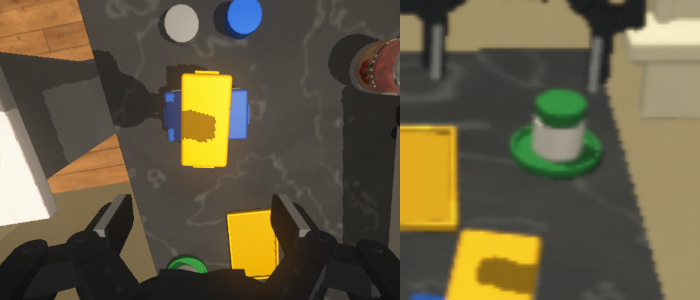

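The green pot is seated flat in its dish. The yellow box is at (433,-28.5) with its long side at 78.5°. I'll grasp it across its width.

Request:
send_rows --offset '[[0.9,2.5,0],[0.9,3,-3],[0.9,3,-6.5],[0.9,3,-9.5],[0.9,3,-12],[0.9,3,-13.5],[0.9,3,-14.3],[0.9,3,-14.3]]' --dr '[[0,0,-0.025],[0,0,-0.025],[0,0,-0.025],[0,0,-0.025],[0,0,-0.025],[0,0,-0.025],[0,0,-0.025],[0,0,-0.025]]'

```text
clock: 14.73
ee_pos: [0.4316, -0.03, 0.0265]
orientation: [-2.434, -1.983, 0.004]
ft_force: [-0.4, 0.3, -0.3]
grip_width: 1.001
finger_force: 0.0
```

Request:
send_rows --offset '[[0,0,0],[0,0,0],[0,0,0],[0,0,0],[0,0,0],[0,0,0],[0,0,0],[0,0,0]]' --dr '[[0,0,0],[0,0,0],[0,0,0],[0,0,0],[0,0,0],[0,0,0],[0,0,0],[0,0,0]]' --fingers 1 --squeeze 50

```text
clock: 15.4
ee_pos: [0.4345, -0.0293, 0.0297]
orientation: [2.432, 1.984, 0.003]
ft_force: [-0.4, -1.6, 6.5]
grip_width: 0.623
finger_force: 54.0
```

Request:
send_rows --offset '[[0,0,0.5],[0,0,1.5],[0,0,3],[0,0,4],[0,0,4],[0,0,4]]' --dr '[[0,0,0],[0,0,0],[0,0,0],[0,0,0],[0,0,0],[0,0,0]]'

```text
clock: 15.9
ee_pos: [0.4338, -0.029, 0.0688]
orientation: [2.433, 1.986, 0.002]
ft_force: [-0.5, 0.2, -2.9]
grip_width: 0.624
finger_force: 53.2
```

```bash
python3 - <<'E'
from plant import r
from h import *
f=r.grab_frame("wrist");g=r.grab_frame("side");s=r.state()
print(s["clock"],tool(s),s["grip_width"],s["finger_force"],s["ft_force"],s["wrist_torque"])
a=cv2.resize(f[:,:,::-1],(400,300)); b=cv2.resize(g[180:280,320:420,::-1],(300,300))
cv2.imwrite("pics/w9.png",np.hstack([a,b]))
E
```

```text
16.0 (array([432.8, -28.9,  67.6]), np.float64(-11.57), array([-0.001,  0.   , -1.   ])) 0.6243724727986217 53.15783679485321 [-0.3291187  -0.3654948  -2.39436343] [ 0.01360436 -0.01413701 -0.02059187]
```

View pics/w9.png

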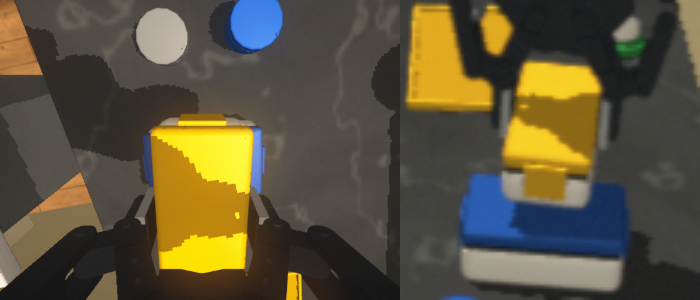

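The box is lifted level. I'll carry it to the yellow tray at (476.5,-268), turning it by +8° on the way.

Request:
send_rows --offset '[[0,-0.5,1],[0.3,-2,2.5],[0.9,-5,3.5],[1.6,-9,4],[2.4,-13,4],[3.2,-17.5,4],[3.9,-21.5,4],[4.3,-23.9,4]]' --dr '[[0,0,0],[0,0,0.02],[0,0,0.04],[0,0,0.07],[0,0,0.1],[0,0,0.12],[0,0,0.141],[0,0,0.141]]'

```text
clock: 16.67
ee_pos: [0.4761, -0.2719, 0.1081]
orientation: [2.289, 2.151, -0.001]
ft_force: [0.7, 0.3, -2.1]
grip_width: 0.617
finger_force: 53.2
```

Request:
send_rows --offset '[[0,0,0],[0,0,-1],[0,0,-3],[0,0,-5.5],[0,0,-7.5],[0,0,-8.5],[0,0,-9],[0,0,-9]]' --dr '[[0,0,0],[0,0,0],[0,0,0],[0,0,0],[0,0,0],[0,0,0],[0,0,0],[0,0,0]]'

```text
clock: 17.33
ee_pos: [0.4754, -0.2669, 0.0171]
orientation: [-2.286, -2.152, 0.001]
ft_force: [-0.3, -0.7, -1.3]
grip_width: 0.622
finger_force: 53.2
```

```bash
python3 - <<'E'
from plant import r
from h import *
f=r.grab_frame("wrist");g=r.grab_frame("side");s=r.state()
print(s["clock"],tool(s),s["grip_width"],s["finger_force"],s["ft_force"])
a=cv2.resize(f[:,:,::-1],(400,300)); b=cv2.resize(g[150:250,290:390,::-1],(300,300))
cv2.imwrite("pics/w10.png",np.hstack([a,b]))
E
```

```text
17.4333 (array([ 476.7, -267.9,   19. ]), np.float64(-3.46), array([ 0.001, -0.   , -1.   ])) 0.6240336154824797 53.183194398880005 [-0.05927321 -0.35972466 -1.62559384]
```

View pics/w10.png

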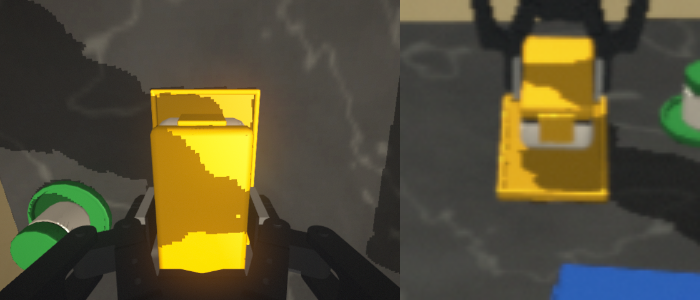

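The box is over the tray and about centred (2 mm short in x). I'll lower it and release.

Request:
send_rows --offset '[[0.2,0,-0.7],[0.2,0,-1.5],[0.2,0,-2.2],[0.2,0,-2.7],[0.2,0,-3],[0.2,0,-3.05],[0.2,0,-3.05]]' --dr '[[0,0,0],[0,0,0],[0,0,0],[0,0,0],[0,0,0],[0,0,0],[0,0,0]]'

```text
clock: 18.02
ee_pos: [0.4777, -0.2677, -0.0113]
orientation: [-2.288, -2.152, -0.0]
ft_force: [-6.6, 3.8, 10.0]
grip_width: 0.624
finger_force: 54.7
```

Request:
send_rows --offset '[[0,0,0],[0,0,0],[0,0,0],[0,0,0],[0,0,0],[0,0,2],[0,0,5],[0,0,8]]' --dr '[[0,0,0],[0,0,0],[0,0,0],[0,0,0],[0,0,0],[0,0,0],[0,0,0],[0,0,0]]' --fingers -1

```text
clock: 18.68
ee_pos: [0.4772, -0.2675, 0.0674]
orientation: [-2.286, -2.151, 0.001]
ft_force: [0.8, -0.6, 0.1]
grip_width: 0.999
finger_force: 0.0
```

Request:
send_rows --offset '[[-0.3,2,3],[-0.9,5,6],[-1.6,9,7],[-2.3,12.5,7],[-3,16,7],[-3.5,18.5,7],[-3.8,20,7],[-3.8,20,7]]' --dr '[[0,0,0.12],[0,0,0.24],[0,0,0.36],[0,0,0.48],[0,0,0.6],[0,0,0.72],[0,0,0.84],[0,0,0.95]]'

```text
clock: 19.35
ee_pos: [0.4394, -0.0654, 0.1378]
orientation: [-1.037, -2.966, -0.001]
ft_force: [0.4, -0.1, 0.3]
grip_width: 1.003
finger_force: 0.0
```

```bash
python3 - <<'E'
from plant import r
from h import *
p=r.camera_params("wrist");f=r.grab_frame("wrist");q=r.camera_params("side");g=r.grab_frame("side");s=r.state()
print(s["clock"],tool(s),s["grip_width"],s["joints"].round(2))
for n,im,pp in(("w",f,p),("s",g,q)):
  for b in blobs(im,"blue",150,110): print(n,cv2.boundingRect(b),cv2.minAreaRect((cast(pp,b,.045)*1000).astype(np.float32)),cast(pp,b,.006).mean(0))
a=cv2.resize(f[:,:,::-1],(400,300)); b=cv2.resize(g[150:300,290:440,::-1],(300,300))
cv2.imwrite("pics/w11.png",np.hstack([a,b]))
E
```

```text
19.45 (array([440.1, -67.2, 137.7]), np.float64(51.06), array([ 0., -0., -1.])) 1.0032337051744795 [-0.15 -0.02 -0.33  1.26 -0.    0.53]
w (286, 109, 144, 165) ((433.501708984375, -29.031936645507812), (63.292415618896484, 107.80816650390625), 82.15135192871094) [ 0.43970292 -0.0296629 ]
w (555, 0, 85, 119) ((455.6765441894531, 151.9846954345703), (44.93291091918945, 80.5697250366211), 83.79193115234375) [0.4667357  0.17197441]
w (483, 140, 80, 60) ((488.29827880859375, 69.91426086425781), (56.1690788269043, 38.86570358276367), 36.64606475830078) [0.50471543 0.083217  ]
s (326, 330, 61, 72) ((475.0584716796875, 256.78070068359375), (135.94004821777344, 88.63421630859375), 83.76494598388672) [0.47167286 0.22771617]
s (340, 238, 57, 28) ((435.3545227050781, -22.441940307617188), (74.4029541015625, 109.68516540527344), 82.12277221679688) [ 0.42872843 -0.06901689]
s (328, 278, 23, 33) ((497.1948547363281, 98.21784973144531), (82.94953155517578, 39.57544708251953), 86.65916442871094) [0.49405678 0.05687622]
```

View pics/w11.png

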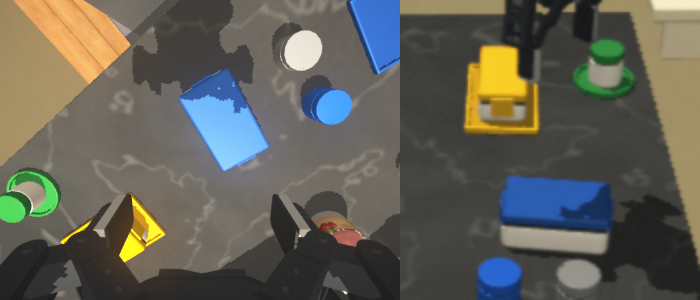

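The yellow box is seated in its tray. The bare blue box is at (433.5,-29), with its short axis at 82°. I'll grasp it across its width.

Request:
send_rows --offset '[[-0.2,1,0],[-0.4,2.5,0],[-0.65,3.9,0],[-0.65,3.9,0],[-0.65,3.9,0],[-0.65,3.9,-2],[-0.65,3.9,-5],[-0.65,3.9,-8]]' --dr '[[0,0,0.12],[0,0,0.24],[0,0,0.36],[0,0,0.48],[0,0,0.541],[0,0,0.541],[0,0,0.541],[0,0,0.541]]'

```text
clock: 20.12
ee_pos: [0.4349, -0.0296, 0.0574]
orientation: [0.228, 3.13, -0.0]
ft_force: [0.9, 0.2, 0.3]
grip_width: 1.001
finger_force: 0.0
```

Request:
send_rows --offset '[[0,0,-2],[0,0,-4],[0,0,-5.7],[0,0,-6.7],[0,0,-6.7],[0,0,-6.7]]' --dr '[[0,0,0],[0,0,0],[0,0,0],[0,0,0],[0,0,0],[0,0,0]]'

```text
clock: 20.62
ee_pos: [0.4336, -0.0293, -0.0094]
orientation: [-0.224, -3.133, 0.0]
ft_force: [0.0, -0.5, 0.4]
grip_width: 1.005
finger_force: 0.0
```

Request:
send_rows --offset '[[0,0,0],[0,0,0],[0,0,0],[0,0,0],[0,0,0],[0,0,0],[0,0,0],[0,0,0]]' --dr '[[0,0,0],[0,0,0],[0,0,0],[0,0,0],[0,0,0],[0,0,0],[0,0,0],[0,0,0]]' --fingers 1 --squeeze 60

```text
clock: 21.28
ee_pos: [0.435, -0.0291, -0.0078]
orientation: [0.221, 3.131, 0.0]
ft_force: [-1.0, -1.4, 5.0]
grip_width: 0.737
finger_force: 66.8
```

Request:
send_rows --offset '[[0,0,0.5],[0,0,1.5],[0,0,3],[0,0,5],[0,0,7],[0,0,9],[0,0,10],[0,0,10]]' --dr '[[0,0,0],[0,0,0],[0,0,0],[0,0,0],[0,0,0],[0,0,0],[0,0,0],[0,0,0]]'

```text
clock: 21.95
ee_pos: [0.4354, -0.0291, 0.0934]
orientation: [0.221, 3.129, 0.0]
ft_force: [1.8, -0.2, -3.0]
grip_width: 0.736
finger_force: 66.4
```

```bash
python3 - <<'E'
from plant import r
from h import *
g=r.grab_frame("side");f=r.grab_frame("wrist");s=r.state()
print(s["clock"],tool(s),s["grip_width"],s["finger_force"],s["ft_force"],s["wrist_torque"])
a=cv2.resize(f[:,:,::-1],(400,300)); b=cv2.resize(g[150:300,290:440,::-1],(300,300))
cv2.imwrite("pics/w12.png",np.hstack([a,b]))
E
```

```text
22.05 (array([433.7, -29. ,  90.5]), np.float64(81.93), array([ 0., -0., -1.])) 0.7320203398408938 66.39879584312439 [-0.150667    0.50010955 -2.78922017] [-0.07586932  0.01782523 -0.04144722]
```

View pics/w12.png

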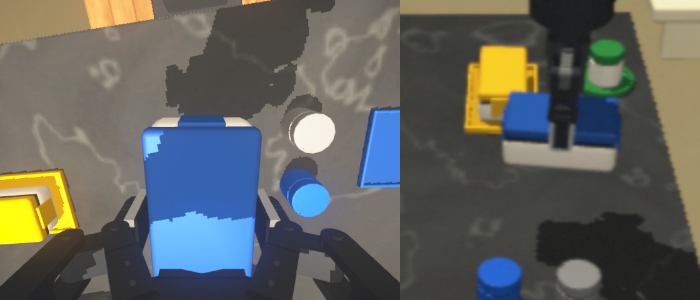

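The blue box is lifted level. I'll carry it to the blue tray at (472,225), turning -88.4° on the way.

Request:
send_rows --offset '[[0.3,1,0],[0.6,3,0],[1,5.5,0],[1.5,8.5,0],[2,11.5,0],[2.5,14.5,0],[3,17,0],[3.3,19.5,0]]' --dr '[[0,0,-0.1],[0,0,-0.21],[0,0,-0.32],[0,0,-0.43],[0,0,-0.54],[0,0,-0.65],[0,0,-0.76],[0,0,-0.87]]'

```text
clock: 22.72
ee_pos: [0.4659, 0.1672, 0.0888]
orientation: [-1.527, -2.744, 0.003]
ft_force: [0.4, -0.7, -2.4]
grip_width: 0.73
finger_force: 66.4
```

Request:
send_rows --offset '[[0.2,2.2,0],[0.4,4.2,0],[0.5,5.3,0],[0.55,5.9,0],[0.55,5.9,0],[0.55,5.9,0],[0.55,5.9,-1],[0.55,5.9,-3]]' --dr '[[0,0,-0.11],[0,0,-0.22],[0,0,-0.33],[0,0,-0.44],[0,0,-0.55],[0,0,-0.64],[0,0,-0.673],[0,0,-0.673]]'

```text
clock: 23.38
ee_pos: [0.4728, 0.2255, 0.0606]
orientation: [2.344, 2.091, 0.003]
ft_force: [1.7, 1.2, -2.7]
grip_width: 0.738
finger_force: 66.6
```

Request:
send_rows --offset '[[0,0,-1.5],[0,0,-2.7],[0,0,-3.2],[0,0,-3.5],[0,0,-3.5],[0,0,-3.5]]' --dr '[[0,0,0],[0,0,0],[0,0,0],[0,0,0],[0,0,0],[0,0,0]]'

```text
clock: 23.88
ee_pos: [0.4722, 0.225, 0.0257]
orientation: [-2.343, -2.092, 0.0]
ft_force: [0.4, 0.5, -3.6]
grip_width: 0.736
finger_force: 66.4
```

```bash
python3 - <<'E'
from plant import r
from h import *
g=r.grab_frame("side");f=r.grab_frame("wrist");s=r.state()
print(s["clock"],tool(s),s["grip_width"],s["finger_force"],s["ft_force"])
a=cv2.resize(f[:,:,::-1],(400,300)); b=cv2.resize(g[300:420,300:420,::-1],(300,300))
cv2.imwrite("pics/w13.png",np.hstack([a,b]))
E
```

```text
23.9833 (array([472.7, 225.2,  26.3]), np.float64(-6.48), array([ 0.001,  0.001, -1.   ])) 0.7303750016927999 66.43262028694153 [ 0.37093745  0.65837427 -3.00611804]
```

View pics/w13.png

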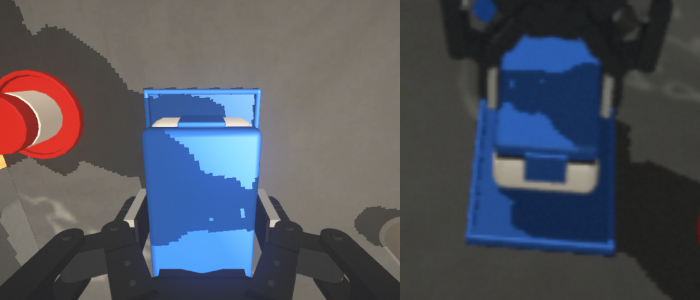

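The box is aligned with the blue tray, with the red dish and the salt shaker clear of the fingers. I'll lower it, release, and rise.

Request:
send_rows --offset '[[0,0,-0.7],[0,0,-1.5],[0,0,-2.2],[0,0,-2.7],[0,0,-3],[0,0,-3.1],[0,0,-3.1]]' --dr '[[0,0,0],[0,0,0],[0,0,0],[0,0,0],[0,0,0],[0,0,0],[0,0,0]]'

```text
clock: 24.57
ee_pos: [0.4715, 0.2247, -0.0038]
orientation: [-2.343, -2.093, 0.0]
ft_force: [-8.6, -3.6, 15.6]
grip_width: 0.735
finger_force: 68.6
```

Request:
send_rows --offset '[[0,0,0],[0,0,0],[0,0,0],[0,0,0],[0,0,0],[0,0,2],[0,0,5],[0,0,8]]' --dr '[[0,0,0],[0,0,0],[0,0,0],[0,0,0],[0,0,0],[0,0,0],[0,0,0],[0,0,0]]' --fingers -1

```text
clock: 25.23
ee_pos: [0.4712, 0.2245, 0.0744]
orientation: [-2.343, -2.092, 0.004]
ft_force: [0.6, 1.2, 0.0]
grip_width: 1.0
finger_force: 0.0
```

Request:
send_rows --offset '[[0,-1,3],[-0.5,-4,6],[-1,-8,9],[-1.5,-12,11],[-2,-15,12],[-2,-17,12],[-2,-18,12],[-2,-18,12]]' --dr '[[0,0,0],[0,0,0],[0,0,0],[0,0,0],[0,0,0],[0,0,0],[0,0,0],[0,0,0]]'

```text
clock: 25.9
ee_pos: [0.4523, 0.0434, 0.1947]
orientation: [2.346, 2.088, 0.001]
ft_force: [-0.3, -0.3, -0.5]
grip_width: 1.001
finger_force: 0.0
```

```bash
python3 - <<'E'
from plant import r
from h import *
g=r.grab_frame("side");s=r.state()
print(s["clock"],tool(s),s["grip_width"],s["ft_force"])
cv2.imwrite("pics/w14.png",cv2.resize(g[150:430,200:480,::-1],(600,600)))
E
```

```text
25.95 (array([452.2,  44.6, 194.2]), np.float64(-6.6), array([-0.,  0., -1.])) 0.9989747585473195 [ 0.2527442  -0.24846802  0.1763085 ]
```

View pics/w14.png

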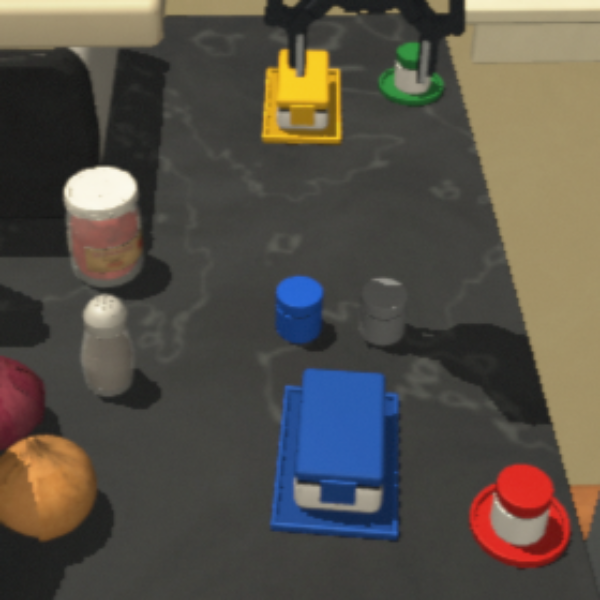

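All four containers sit flat in their matching places, and the shaker, jar and look-alikes stand where they were. The arm is clear of everything, so I'm handing in.

```bash
python3 -c "
from plant import r
print(r.hand_in())"
```

```text
the job is handed in; nothing more can be done
None
```

The job is handed in: in the last picture both boxes sit flat in their trays and both pots in their dishes, each on its own lid colour, and the salt shaker and jam jar stand where they were, at about 26 s on the clock.

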